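Shut the shoe-care crate's drawer and hold its lock knob pressed on

TASK

First push the crate's drawer fully shut with the boot pick inside it. Then pick up the loose grey lock knob, turn it so that its flat side matches the flat side of the D-shaped shaft on top of the crate, and push it fully home onto the shaft, flush with the flange. Press it on down against the shaft's spring to the bottom of its travel and finish like that, with the fingers still on the knob keeping it pressed (I will tighten the grub screw meanwhile), leaving the tumblers, the spray nozzle and the toe cap where they stand.

Things in the scene. Friction and masses are not known exactly. Their poses are not given: they have to be found in the camera images.
- crate: Fixed wooden crate, 200 deep (x) by 260 wide (y) by 120 mm high, flat top board; origin at the centre of its underside on the work surface. Its -x side, towards the robot, is the drawer side. A drawer slides out of it along the crate's -x.
- drawer (a joint): How far the drawer stands open, m: 0 shut, at most 0.12; starts 0.06 to 0.09 open. It slides stiffly (about 1.5 N plus 6 N per m/s) and stays where it is left, with a hard stop at 0. No handle, only a round dark finger hole on the front.
- drawer_lip (a point): Middle of the upper edge of the drawer front's outer face, 104 mm above the work surface; x points into the crate. The front is a 14 mm board 220 mm wide, z 16 to 104 mm; shut, it stands 6 mm proud of the crate. The tray behind has walls up to 70 mm above the work surface, floor at 20 mm.
- pick_mid (a point): Steel boot pick, 120 mm long, 16 mm wide, 8 mm thick, lying across (along y) on the drawer floor just behind the front; point at the middle of its thickness. It rides along when the drawer is pushed.
- shaft_foot (a point): Upright steel D-shaft on the crate's top. Point on its axis, on the top face of its flange (142 mm above the work surface when not pressed); +x points to the flat of the D, z up. Above this point the shaft is 14 mm high, 20 mm across, its flat 3.5 mm from the axis; the top 4 mm taper inwards by 2 mm. Starts with +x within 0.7 rad of world +x.
- plunger (a joint): How far shaft and flange are pressed down, m: 0 released, 0.010 at the hard stop; the spring pushes back with 4 N at 0 rising to 12 N at 0.010. They sink together and do not turn.
- lock: Fixed 64 mm square steel plate, 6 mm thick, on the crate's top, origin under its centre, axes as shaft_foot. The shaft's flange stands 12 mm above it: 4 mm thick, D-shaped like the shaft, 44 mm across, its flat 14 mm from the axis on the same (+x) side.
- knob_center (a point): Loose grey plastic lock knob (about 50 g), upright on the work surface; point on its axis 20 mm above its underside, 20 mm below its top. z up, +x to its flat side. Below: D-shaped skirt 20 mm high, 44 mm across, flat 14 mm from the axis. Above: bar grip centred on the axis, 28 mm long along x, 14 mm wide along y, 20 mm high: grip across its width. Starts with +x within 0.7 rad of world +x.
- knob_foot (a point): Same knob: point on its axis at its underside (20 mm below knob_center), same axes; meets shaft_foot when fully home. The D bore in the underside is 16 mm deep, 22 mm across, its flat 4.5 mm from the axis on the same side as the skirt's flat.
- knob_flat (a point): Same knob: foot of the middle of its flat side, 14 mm along +x from knob_foot.
- knob: Same knob, origin at the centre of its underside.
- tumbler_a: Empty clear glass tumbler, upright, 72 mm across, 100 mm high; origin under its centre. Bystander, on the left (+y) of the crate.
- tumbler_b: The same kind of tumbler, on the right (-y) of the crate. Bystander.
- nozzle: Red plastic spray nozzle standing on its 30 mm collar, 44 mm high, its head about 80 mm long; origin under the collar. Bystander; stands in the knob's place on the other side of the crate.
- toe_cap: Black silicone toe cap, a half-dome 60 mm long, 54 mm wide and 33 mm high, on the crate's top at its rear right corner; origin under its centre. Bystander.

How it is judged:
By the outcome, as a careful person would: the job done as asked, in the order asked, and still so for the second after the job is handed in, while the arm keeps its last pose, push and grip.
It also fails if it takes over 50 s, if anything falls off the work surface, if the arm or the gripper's body presses on something with over 40 N, if the wrist force passes 120 N, or if a joint passes its speed limit or range.

ROBOT

A 6-joint arm with a two-finger parallel gripper is mounted at the origin on the work surface. World frame = base frame: x ahead of the robot, y to its left, z up, the work surface at z = 0. Lengths are in m, angles in degrees, forces in N, time in s.
With the tool pointing down it reaches from about 0.325 to 1 m from the base axis. Payload 5.1 kg.
Tool frame: the origin (TCP) lies midway between the tips of the shut fingers; the grasp point (between the pads) lies 19 mm behind it; z points along the fingers, y is the line along which they close (so a half turn about z gives the same grasp; the last joint's range is limited). The gripper opens to 85 mm and grips with 20 to 120 N. Pads are 22 mm wide; open, the fingers measure 114 mm over their backs; the gripper's body (76 mm by 85 mm) begins 54 mm behind the grasp point. The pads swing forward as they close: fully open they stand 13 mm farther back than shut.
Start: joints at [-72.342, 7.093, 94.555, -0, 78.352, -4.733], TCP at [0.248, -0.601, 0.205] pointing down, gripper open.
Joint ranges: [-149.61, 149.61], [-58.7, 133.49], [1.44, 155.28], [-77.14, 257.14], [18.33, 153.61], [-166.67, 166.67]. Speed limits (degrees/s): [147.25, 147.25, 180, 180, 180, 180].

INTERFACE

Orientations are given as a 3x3 rotation matrix whose columns are the frame's x, y, z axes.
In Python, from cell import r gives the robot as it stands. The module is installed in compiled form; this text tells all that it offers.
- The arm moves only by the shell command python3 -m crank 'ROWS' [FORCE]. ROWS is JSON, a list of rows, each a list of 3 entries, a list of its own where there are three numbers: the turn, a rotation vector about the world's x, y, z in rad, then the shift along the world's x, y, z in m, then the finger opening in m, from 0 to 0.0854. A call has 1 to 12 rows; each row is the pose to reach, as a shift and turn from the pose commanded when the call began; what a row does not reach only later rows make up. A row lasts 1/10 s, in which the tool goes at most 50 mm and 8.59 degrees, less where a joint would pass 70% of its speed; a pose out of reach is approached as far as the arm can. A call with a gripper value outside its range is refused whole. The fingers move at their own pace and stop on an object; FORCE is the grip in N (left out, the last holds). Time passes only in rows, so rows that repeat a pose let the fingers close. It gives the time, the measured TCP pose, the force, the opening and the grip force at its end, in the units of the state.
- r.state(): the state, without advancing time (a new reading comes with each control period).
- r.get_image(name): name is "side" or "top" or "wrist"; returns a dict with "image" (420x560x3 uint8, red, green, blue), "K" (3x3 intrinsics, pixels), "eye" and "orientation" of the camera in the world. Camera axes: x right, y down, z forward; pixel columns grow to the right and rows downward; lengths in m; the calibration is good to about 2 mm. A picture is of the moment at which its call begins. There is no depth.
- r.job_done(): hands the job in; it is judged then, once.
Trained networks look in a picture, given as the dict that the camera call returned (one of the last four; its "shot" number tells which), for a name from the list of things; names that differ only in an ending like _2 or _b are one class to them, and where a whole thing is asked for, a point or a joint stands for the part that bears it (a point fixed in the world has none). Each returns a list of dicts, best first, with "score" (0 to 1); they miss things now and then, are a little off and sometimes report something else, mostly with a low value. They report only what shows in the picture. A call takes as long as a camera call.
- r.masks_of(picture, query): "mask" (420x560 bool, what is visible of it) and "rect" ([left, top, right, bottom] in pixels, round what is visible of it).
- r.mark_of(picture, query): "uv" ([column, row] in pixels: a listed point, or the origin of a listed thing).
The state is a dict: "clock": time; "q": joint angles; "joint_velocities": joint speeds; "joint_efforts": joint torques, N m; "tcp_pos": TCP position; "tool_rot": TCP orientation; "contact_force": force on the tool from outside, world axes, zero at the start; "moment": the same for the moment, N m; "gripper_width": finger opening in m; "gripper_force": force on a finger pad.
Only numpy, scipy, OpenCV 4.12 (cv2) and the standard library are available. Lean on these libraries where they do the work, as an engineer would, in place of code of your own. Each camera call takes 0.05 s, during which the arm holds its last target. There are 200 camera calls.

## Working session

There is one attempt and no reset: what is moved stays moved. The work goes in short steps, Python scripts to look and compute and a shell command to move; the robot and the scene stay as the last step left them, time stands still between calls to the robot, and variables do not carry over. Pictures are saved under pics/ and viewed, at most 10 in all, crops included, and the job is handed in when it is done.

```bash
mkdir -p pics; cat > h.py <<'E'
import numpy as np, cv2
from cell import r
def ray(p,uv):
    K=np.array(p["K"]);R=np.array(p["orientation"]);d=R@np.linalg.solve(K,np.array([uv[0],uv[1],1.]))
    return np.array(p["eye"]),d/np.linalg.norm(d)
def atz(p,uv,z):
    e,d=ray(p,uv);return e+d*(z-e[2])/d[2]
def proj(p,X):
    c=np.array(p["K"])@(np.array(p["orientation"]).T@(np.array(X)-np.array(p["eye"])));return c[:2]/c[2]
def tri(obs):
    A=np.zeros((3,3));b=np.zeros(3);L=[]
    for p,uv in obs:
        e,d=ray(p,uv);M=np.eye(3)-np.outer(d,d);A+=M;b+=M@e;L.append((e,M))
    X=np.linalg.solve(A,b);return X,[round(float(np.linalg.norm(M@(X-e))),4) for e,M in L]
def save(p,n): cv2.imwrite("pics/"+n,cv2.cvtColor(np.ascontiguousarray(p["image"]),cv2.COLOR_RGB2BGR))
E
python3 - <<'E'
from h import *
np.set_printoptions(precision=4,suppress=True)
P={n:r.get_image(n) for n in("side","top")}
for n,p in P.items():
    save(p,n+"0.png");print(n,p["eye"],np.array(p["orientation"])[:,2])
hs=dict(drawer_lip=.104,pick_mid=.024,shaft_foot=.142,knob_center=.02,knob_foot=0,knob_flat=0,tumbler_a=0,nozzle=0,toe_cap=.12,crate=0,lock=.12)
for q,z in hs.items():
    obs=[]
    for n,p in P.items():
        for m in r.mark_of(p,q)[:2]:
            print(q,n,round(m["score"],2),np.round(m["uv"],1),atz(p,m["uv"],z))
            
print(r.state())
E
```

```text
side [ 0.5573 -0.9103  0.7829] [ 0.0403  0.8122 -0.582 ]
top [ 0.4743 -0.0148  1.1124] [ 0.1244  0.0232 -0.992 ]
drawer_lip side 0.82 [228.2 208.3] [0.4853 0.0485 0.104 ]
drawer_lip side 0.41 [230.2 184.4] [0.4855 0.1445 0.104 ]
drawer_lip top 0.64 [254.8 277.9] [0.4883 0.0546 0.104 ]
pick_mid top 0.72 [265.4 247.8] [0.5553 0.0359 0.024 ]
shaft_foot side 0.52 [307.6 186.7] [0.6588 0.0747 0.142 ]
shaft_foot top 0.74 [237.5 198. ] [0.6474 0.0851 0.142 ]
knob_center side 0.77 [237.4 362.1] [ 0.5138 -0.2979  0.02  ]
knob_center top 0.73 [415.4 258.5] [ 0.5262 -0.2939  0.02  ]
knob_center top 0.71 [415.7 264.9] [ 0.5121 -0.2939  0.02  ]
knob_foot side 0.87 [237.6 363.3] [ 0.5131 -0.2845  0.    ]
knob_foot top 0.89 [413.9 266.5] [ 0.5093 -0.2948  0.    ]
knob_foot top 0.65 [147.9 197.4] [0.6784 0.3069 0.    ]
knob_flat side 0.75 [245.1 366.3] [ 0.5267 -0.2914  0.    ]
knob_flat top 0.76 [415.3 260.5] [ 0.5227 -0.2986  0.    ]
tumbler_a side 0.9 [317.8 365.2] [ 0.6564 -0.2918  0.    ]
tumbler_a side 0.66 [224.4 185.3] [0.4593 0.3017 0.    ]
tumbler_a top 0.95 [146.1 195.7] [0.6824 0.3111 0.
[... 323 characters left out ...]
  0.12  ]
lock side 0.15 [259.8 242.8] [ 0.5539 -0.0914  0.12  ]
lock top 0.73 [236.  200.9] [0.6454 0.0904 0.12  ]
{'clock': 1.2, 'q': array([-72.3408,   7.0938,  94.5553,   0.0009,  78.3541,  -4.732 ]), 'joint_velocities': array([ 0.0507, -0.0113, -0.1447, -0.007 ,  0.0923, -0.0757]), 'joint_efforts': array([  0.0011, -42.3588, -36.5755,  -0.    ,   0.0005,  -0.    ]), 'tcp_pos': array([ 0.2476, -0.601 ,  0.2054]), 'tool_rot': array([[ 0.9246,  0.3809, -0.    ],
       [ 0.3809, -0.9246,  0.0001],
       [ 0.    , -0.0001, -1.    ]]), 'contact_force': array([-0.0286, -0.2098, -0.0306]), 'moment': array([ 0.043 , -0.0344,  0.0187]), 'gripper_force': 0.0, 'gripper_width': 0.0856136963029248}
```

View pics/top0.png

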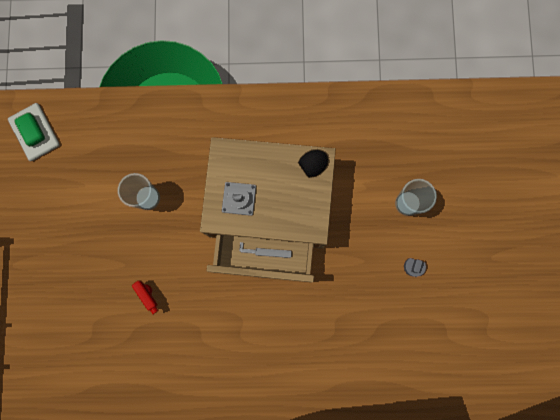

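View pics/side0.png

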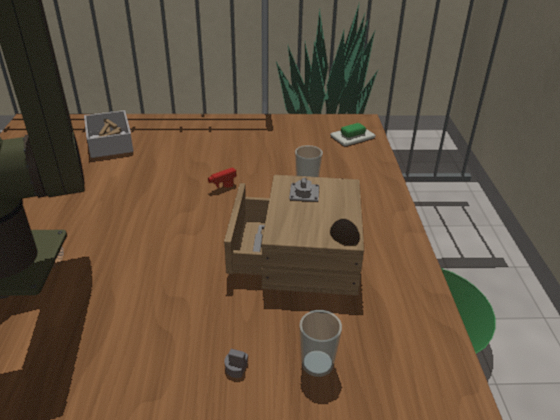

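The top view shows the drawer front along rows 268–279 (cols 208–313), the shaft at (238,198), the knob at (416,267), and the bystanders clear of the path. Next I measure the crate yaw and the drawer front.

```bash
python3 - <<'E'
from h import *
np.set_printoptions(precision=4,suppress=True)
p=r.get_image("top")
C=[atz(p,u,.12) for u in [(212,138),(335,149),(328,243),(202,235)]]
for c in C: print(c)
print("size",np.linalg.norm(C[0]-C[1]),np.linalg.norm(C[1]-C[2]),np.linalg.norm(C[2]-C[3]),np.linalg.norm(C[3]-C[0]))
m=r.masks_of(p,"crate")
for k in m[:2]:
    print("crate",k["score"],k["rect"])
m=r.masks_of(p,"drawer_lip")
for k in m[:2]:
    print("drw",k["score"],k["rect"])
# lip's ends (outer upper edge)
a,b=atz(p,(208,273),.104),atz(p,(313,280),.104);print("lip",a,b,np.linalg.norm(a-b))
for v in (C[1]-C[0],C[2]-C[3],C[2]-C[1],C[3]-C[0],b-a): print(np.degrees(np.arctan2(v[1],v[0])))
E
python3 - <<'E'
import sys;sys.path.insert(0,'.')
import cv2
im=cv2.imread('pics/top0.png');cv2.imwrite('pics/crop0.png',cv2.resize(im[125:290,190:345],None,fx=3.6,fy=3.6,interpolation=cv2.INTER_CUBIC))
E
```

```text
[0.7792 0.1398 0.12  ]
[ 0.7498 -0.115   0.12  ]
[ 0.5556 -0.095   0.12  ]
[0.5765 0.1601 0.12  ]
size 0.25647971738373565 0.19524019572039586 0.2559462567375136 0.20372345734644218
crate 0.86 [200.0, 136.1, 337.5, 282.8]
crate 0.36 [206.7, 233.6, 313.3, 282.7]
drw 0.63 [205.5, 233.1, 313.6, 281.8]
lip [0.4998 0.1504 0.104 ] [ 0.4821 -0.0637  0.104 ] 0.21481470139006964
-96.58025328132146
-94.68272628286583
174.11570617174962
174.27624540703005
-94.71744144518063
```

View pics/crop0.png

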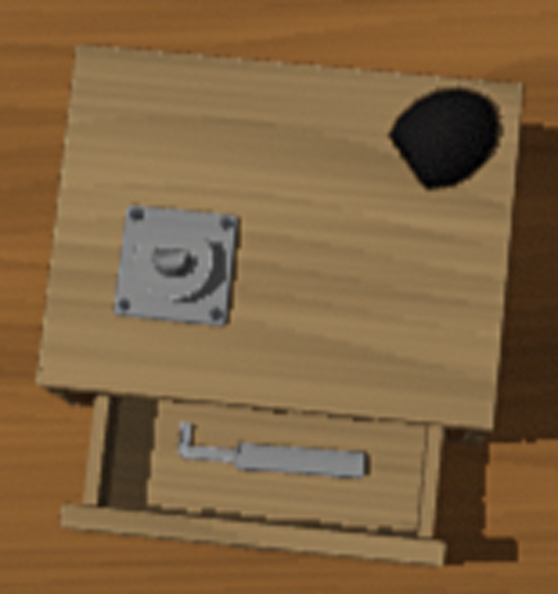

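The crop shows the pick inside the open drawer, the crate yawed about -5.5° and the drawer about 71 mm open. I'll turn the tool to match, shut the fingers and go in front of the drawer.

```bash
python3 -m crank '[[[0,0,-0.14],[0.01,0.05,0],0],[[0,0,-0.27],[0.03,0.1,0],0],[[0,0,-0.4],[0.05,0.15,0],0],[[0,0,-0.487],[0.07,0.2,0],0],[[0,0,-0.487],[0.09,0.25,0],0],[[0,0,-0.487],[0.11,0.3,0],0],[[0,0,-0.487],[0.13,0.35,0],0],[[0,0,-0.487],[0.15,0.4,0],0],[[0,0,-0.487],[0.17,0.45,0],0],[[0,0,-0.487],[0.185,0.5,0],0],[[0,0,-0.487],[0.19,0.55,0],0],[[0,0,-0.487],[0.19,0.58,0],0]]' 40; python3 -m crank '[[[0,0,0],[0,0.04,0],0],[[0,0,0],[0,0.071,0],0],[[0,0,0],[0,0.071,-0.04],0],[[0,0,0],[0,0.071,-0.08],0],[[0,0,0],[0,0.071,-0.12],0],[[0,0,0],[0,0.071,-0.135],0],[[0,0,0],[0,0.071,-0.135],0],[[0,0,0],[0,0.071,-0.135],0]]'
```

```text
clock: 2.55
tcp_pos: [0.4366, -0.0323, 0.2058]
tool_rot: [[0.995, -0.096, 0.001], [-0.096, -0.995, -0.0], [0.001, 0.0, -1.0]]
contact_force: [0.9, -0.5, 0.0]
gripper_width: -0.0003
gripper_force: 0.0
clock: 3.35
tcp_pos: [0.4367, 0.0367, 0.0711]
tool_rot: [[0.995, -0.096, 0.001], [-0.096, -0.995, -0.0], [0.001, -0.0, -1.0]]
contact_force: [-0.3, 0.4, 0.0]
gripper_width: 0.0
gripper_force: 0.0
```

```bash
python3 -m crank '[[[0,0,0],[0.02,-0.002,0],0],[[0,0,0],[0.035,-0.0034,0],0],[[0,0,0],[0.045,-0.0043,0],0],[[0,0,0],[0.055,-0.0053,0],0],[[0,0,0],[0.065,-0.0063,0],0],[[0,0,0],[0.075,-0.0072,0],0],[[0,0,0],[0.085,-0.0082,0],0],[[0,0,0],[0.092,-0.0089,0],0],[[0,0,0],[0.098,-0.0095,0],0],[[0,0,0],[0.102,-0.0098,0],0]]'; python3 -m crank '[[[0,0,0],[0.002,-0.0002,0],0],[[0,0,0],[0.004,-0.0004,0],0]]'
python3 - <<'E'
from h import *
np.set_printoptions(precision=4,suppress=True)
p=r.get_image("side");save(p,"side1.png")
m=r.mark_of(p,"drawer_lip")
if m: print(m[0]["score"],atz(p,m[0]["uv"],.104))
E
```

```text
clock: 4.35
tcp_pos: [0.5386, 0.0268, 0.0703]
tool_rot: [[0.995, -0.096, -0.0], [-0.096, -0.995, -0.0], [-0.0, 0.0, -1.0]]
contact_force: [-2.3, -0.1, 0.6]
gripper_width: -0.0001
gripper_force: 0.9
clock: 4.55
tcp_pos: [0.5421, 0.0264, 0.0703]
tool_rot: [[0.995, -0.096, -0.0], [-0.096, -0.995, -0.0], [-0.0, 0.0, -1.0]]
contact_force: [-1.9, -1.4, 0.5]
gripper_width: 0.0003
gripper_force: 0.8
0.55 [0.5508 0.0418 0.104 ]
```

Still sliding (2 N). I continue in 2 mm steps.

```bash
python3 -m crank '[[[0,0,0],[0.002,-0.0002,0],0],[[0,0,0],[0.004,-0.0004,0],0]]';python3 -m crank '[[[0,0,0],[0.0015,-0.0002,0],0],[[0,0,0],[0.003,-0.0003,0],0]]'
```

```text
clock: 4.85
tcp_pos: [0.5461, 0.0262, 0.0704]
tool_rot: [[0.995, -0.096, -0.0], [-0.096, -0.995, 0.0], [-0.0, -0.0, -1.0]]
contact_force: [-0.9, -0.5, -0.6]
gripper_width: -0.0001
gripper_force: 0.8
clock: 5.05
tcp_pos: [0.5493, 0.0258, 0.0704]
tool_rot: [[0.995, -0.096, -0.0], [-0.096, -0.995, 0.0], [-0.0, 0.0, -1.0]]
contact_force: [-2.3, 0.2, 0.9]
gripper_width: -0.0
gripper_force: 0.8
```

```bash
python3 -m crank '[[[0,0,0],[0.0015,-0.0002,0],0],[[0,0,0],[0.003,-0.0003,0],0]]';python3 -m crank '[[[0,0,0],[0.0015,-0.0002,0],0],[[0,0,0],[0.002,-0.0002,0],0]]'
```

```text
clock: 5.25
tcp_pos: [0.551, 0.0256, 0.0702]
tool_rot: [[0.995, -0.096, -0.004], [-0.096, -0.995, 0.0], [-0.004, 0.0, -1.0]]
contact_force: [-9.5, 0.1, 6.2]
gripper_width: 0.0003
gripper_force: 4.7
clock: 5.45
tcp_pos: [0.551, 0.0256, 0.0703]
tool_rot: [[0.995, -0.096, -0.009], [-0.096, -0.995, 0.001], [-0.009, 0.0, -1.0]]
contact_force: [-15.6, -0.5, 9.6]
gripper_width: -0.0001
gripper_force: 7.5
```

The stop was reached (15 N, TCP stuck at x 0.551), so the drawer is shut. I back off, rise and go over the knob.

```bash
python3 -m crank '[[[0,0,0],[-0.03,0.003,0],0],[[0,0,0],[-0.05,0.005,0.03],0],[[0,0,0],[-0.05,0.005,0.08],0.04],[[0,0,0],[-0.05,-0.01,0.125],0.06],[[0,0,0],[-0.05,-0.05,0.14],0.08],[[0,0,0],[-0.05,-0.1,0.14],0.08],[[0,0,0],[-0.05,-0.15,0.14],0.08],[[0,0,0],[-0.05,-0.2,0.14],0.08],[[0,0,0],[-0.05,-0.25,0.14],0.08],[[0,0,0],[-0.05,-0.3,0.14],0.08],[[0,0,0],[-0.05,-0.315,0.14],0.08],[[0,0,0],[-0.05,-0.315,0.14],0.08]]'
python3 - <<'E'
from h import *
np.set_printoptions(precision=4,suppress=True)
p=r.get_image("wrist");t=r.get_image("top");save(p,"wrist1.png");print(p["eye"],p["orientation"],r.state()["tcp_pos"])
for q,z in dict(knob_center=.02,knob_foot=0,knob_flat=0).items():
    for n,pp in (("w",p),("t",t)):
        for m in r.mark_of(pp,q)[:2]: print(q,n,round(m["score"],2),np.round(m["uv"],1),atz(pp,m["uv"],z))
for m in r.mark_of(t,"drawer_lip")[:1]: print("lip",m["score"],atz(t,m["uv"],.104))
E
```

```text
clock: 6.65
tcp_pos: [0.5043, -0.2918, 0.2104]
tool_rot: [[0.995, -0.099, 0.001], [-0.099, -0.995, -0.0], [0.001, 0.0, -1.0]]
contact_force: [-0.5, 0.8, 0.9]
gripper_width: 0.0802
gripper_force: 0.0
[ 0.5748 -0.2993  0.3781] [[-0.0987 -0.9566 -0.2741]
 [-0.9951  0.0952  0.0261]
 [ 0.0011  0.2754 -0.9613]] [ 0.5044 -0.2892  0.2104]
knob_center w 0.9 [288.6 170.1] [ 0.5147 -0.2948  0.02  ]
knob_center w 0.65 [291.6 156.4] [ 0.5292 -0.2995  0.02  ]
knob_center t 0.56 [416.7 265.2] [ 0.5114 -0.296   0.02  ]
knob_foot t 0.52 [411.2 265.2] [ 0.5123 -0.2889  0.    ]
knob_flat w 0.66 [293.  155.2] [ 0.5278 -0.3012  0.    ]
knob_flat t 0.68 [418.2 260.5] [ 0.5225 -0.305   0.    ]
knob_flat t 0.35 [412.2 263.1] [ 0.517  -0.2914  0.    ]
```

View pics/wrist1.png

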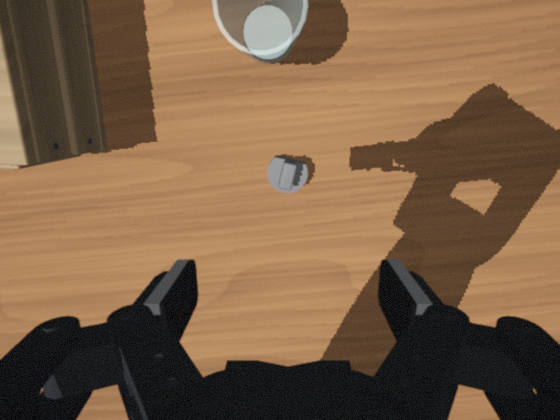

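The knob is at (288,173), its grip bar tilted to the right of the image's up. I move lower for a closer look.

```bash
python3 -m crank '[[[0,0,-0.13],[0,-0.003,-0.04],0.08],[[0,0,-0.26],[0,-0.004,-0.08],0.08],[[0,0,-0.3],[0,-0.004,-0.11],0.08],[[0,0,-0.3],[0,-0.004,-0.11],0.08]]'
python3 - <<'E'
from h import *
np.set_printoptions(precision=4,suppress=True)
p=r.get_image("wrist");print(p["eye"],r.state()["tcp_pos"])
for q,z in dict(knob_center=.02,knob_foot=0,knob_flat=0).items():
    for m in r.mark_of(p,q)[:2]: print(q,round(m["score"],2),np.round(m["uv"],1),atz(p,m["uv"],z))
k=r.masks_of(p,"knob")[0];print(k["score"],k["rect"])
l,t,R,b=[int(v) for v in k["rect"]];l,t,R,b=l-15,t-15,R+15,b+15
f=min(6,600//(b-t));print(l,t,f)
im=cv2.cvtColor(np.ascontiguousarray(p["image"][t:b,l:R]),cv2.COLOR_RGB2BGR)
cv2.imwrite("pics/knob2.png",cv2.resize(im,None,fx=f,fy=f,interpolation=cv2.INTER_CUBIC))
np.savez("w2.npz",**{a:p[a] for a in("image","K","eye","orientation")})
E
```

```text
clock: 7.5
tcp_pos: [0.501, -0.291, 0.0948]
tool_rot: [[0.923, -0.385, -0.008], [-0.385, -0.923, 0.006], [-0.01, -0.002, -1.0]]
contact_force: [-0.4, 1.2, -1.6]
gripper_width: 0.0797
gripper_force: 0.0
[ 0.5679 -0.3196  0.2618] [ 0.5028 -0.2923  0.0981]
knob_center 0.82 [284.8 194.4] [ 0.5119 -0.2935  0.02  ]
knob_center 0.53 [284.3 188.1] [ 0.5165 -0.295   0.02  ]
knob_foot 0.8 [283.1 187.7] [ 0.5129 -0.2922  0.    ]
knob_flat 0.6 [284.4 173.6] [ 0.5232 -0.2976  0.    ]
0.85 [259.0, 172.1, 309.1, 222.4]
244 157 6
```

View pics/knob2.png

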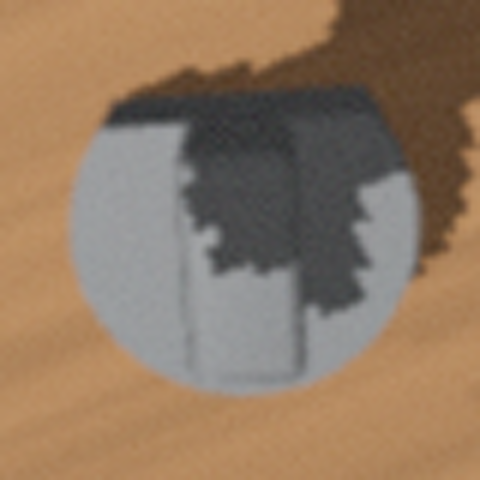

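The crop shows the knob's flat at the top of the picture and the grip bar nearly aligned with the tool. I compute its yaw from the edges.

```bash
python3 - <<'E'
from h import *
np.set_printoptions(precision=4,suppress=True)
p=np.load("w2.npz");W=lambda c,z:atz(p,(c[0]/6+244-.4,c[1]/6+157-.4),z)
for n,a,b,z,o in [("gripL",(192,375),(183,160),.04,0),("gripR",(301,372),(297,155),.04,0),("gripback",(300,380),(200,380),.04,-90),("flattop",(390,112),(105,125),.02,-90),("flatbot",(365,88),(128,100),0,-90)]:
    A,B=W(a,z),W(b,z);v=B-A;print(n,A,B,np.degrees(np.arctan2(v[1],v[0]))+o,np.linalg.norm(v))
print("grip mid back",(W((300,380),.04)+W((200,380),.04))/2)
E=np.array([r.state()["tool_rot"][:,0]]);print("tool yaw",np.degrees(np.arctan2(E[0,1],E[0,0])),r.state()["tcp_pos"])
# silhouette circle at skirt top z=.02: left(70,230),right(420,230),bottom(245,393)
for c in [(70,230),(420,230),(245,395)]: print(W(c,.02))
E
```

```text
gripL [ 0.5024 -0.2827  0.04  ] [ 0.5266 -0.2919  0.04  ] -20.947568162070095 0.0258286600049974
gripR [ 0.4979 -0.2947  0.04  ] [ 0.5221 -0.3041  0.04  ] -21.323086701226632 0.026031045007423703
gripback [ 0.497  -0.2942  0.04  ] [ 0.5015 -0.2833  0.04  ] -22.593622736588927 0.011767596156755595
flattop [ 0.5186 -0.3154  0.02  ] [ 0.5306 -0.2823  0.02  ] -19.95697795778601 0.03521093254414019
flatbot [ 0.5188 -0.3131  0.    ] [ 0.5294 -0.2834  0.    ] -19.677587755138646 0.031598384024658664
grip mid back [ 0.4992 -0.2887  0.04  ]
tool yaw -22.662850548132965 [ 0.5059 -0.2947  0.1034]
[ 0.52   -0.2728  0.02  ]
[ 0.5032 -0.3133  0.02  ]
[ 0.4914 -0.2846  0.02  ]
```

```bash
python3 -m crank '[[[0,0,0.03],[0.006,0.001,-0.03],0.06],[[0,0,0.03],[0.006,0.001,-0.045],0.05],[[0,0,0.03],[0.006,0.001,-0.045],0.05],[[0,0,0.03],[0.006,0.001,-0.045],0.05],[[0,0,0.03],[0.006,0.001,-0.045],0.05]]'; python3 -c "
from h import *
p=r.get_image('wrist');s=r.state();print(s['tcp_pos'],s['tool_rot'][:,0],s['clock'])
for q,z in dict(knob_center=.02).items():
    for m in r.mark_of(p,q)[:2]: print(q,round(m['score'],2),np.round(m['uv'],1),atz(p,m['uv'],z))
"
```

```text
clock: 8.25
tcp_pos: [0.5109, -0.2933, 0.0569]
tool_rot: [[0.934, -0.358, 0.002], [-0.358, -0.934, -0.001], [0.002, 0.001, -1.0]]
contact_force: [0.7, -0.3, -0.2]
gripper_width: 0.0499
gripper_force: 0.0
[ 0.51095458 -0.29331392  0.05692669] [ 0.93359935 -0.35831175  0.0022248 ] 8.3
knob_center 0.88 [288.6 221.3] [ 0.51346582 -0.29544128  0.02      ]
```

```bash
python3 -m crank '[[[0,0,0],[0.0015,-0.001,-0.018],0.05],[[0,0,0],[0.0015,-0.001,-0.034],0.05],[[0,0,0],[0.0015,-0.001,-0.034],0.04],[[0,0,0],[0.0015,-0.001,-0.034],0.025],[[0,0,0],[0.0015,-0.001,-0.034],0.012],[[0,0,0],[0.0015,-0.001,-0.034],0],[[0,0,0],[0.0015,-0.001,-0.034],0],[[0,0,0],[0.0015,-0.001,-0.034],0],[[0,0,0],[0.0015,-0.001,-0.034],0]]' 80
```

```text
clock: 9.25
tcp_pos: [0.5119, -0.2937, 0.0217]
tool_rot: [[0.934, -0.358, 0.0], [-0.358, -0.934, -0.0], [0.0, 0.0, -1.0]]
contact_force: [0.2, 0.1, 0.3]
gripper_width: -0.0002
gripper_force: 0.0
```

The fingers shut on nothing, so I look before moving on.

```bash
python3 - <<'E'
from h import *
np.set_printoptions(precision=4,suppress=True)
p=r.get_image("wrist");save(p,"wrist3.png");s=r.state();print(s["tcp_pos"],s["gripper_width"],s["clock"],proj(p,s["tcp_pos"]))
for q,z in dict(knob_center=.02,knob_foot=0).items():
    for m in r.mark_of(p,q)[:2]: print(q,round(m["score"],2),np.round(m["uv"],1),atz(p,m["uv"],z))
E
```

```text
[ 0.5118 -0.2937  0.0216] 0.0002229432282769407 9.3 [286.7983 248.0296]
knob_center 0.84 [287.8 243.7] [ 0.5134 -0.2949  0.02  ]
knob_foot 0.62 [282.8 234.2] [ 0.5126 -0.2914  0.    ]
```

View pics/wrist3.png

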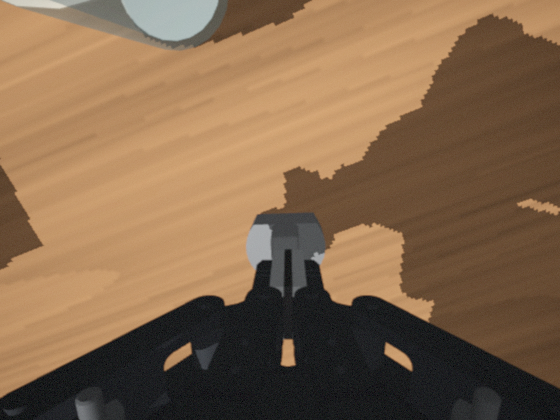

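```bash
python3 -c "
import cv2
im=cv2.imread('pics/wrist3.png');cv2.imwrite('pics/c3.png',cv2.resize(im[200:300,230:345],None,fx=6,fy=6,interpolation=cv2.INTER_CUBIC))"
```

```text
(no output)
```

View pics/c3.png

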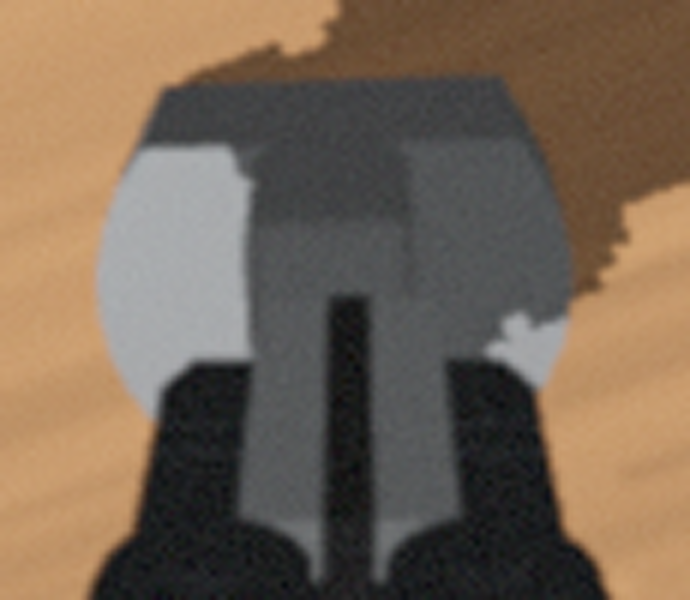

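```bash
python3 - <<'E'
from h import *
p=r.get_image("side");s=r.state();print(proj(p,s["tcp_pos"]),proj(p,[.512,-.2937,.04]),proj(p,[.512,-.2937,0.]),s["gripper_width"])
im=cv2.cvtColor(np.ascontiguousarray(p["image"][300:400,180:300]),cv2.COLOR_RGB2BGR)
cv2.imwrite("pics/s3.png",cv2.resize(im,None,fx=6,fy=6,interpolation=cv2.INTER_CUBIC))
E
```

```text
[236.23918867 359.62629829] [236.04801683 352.65138063] [236.78444657 367.52311733] 1.403244365975959e-06
```

View pics/s3.png

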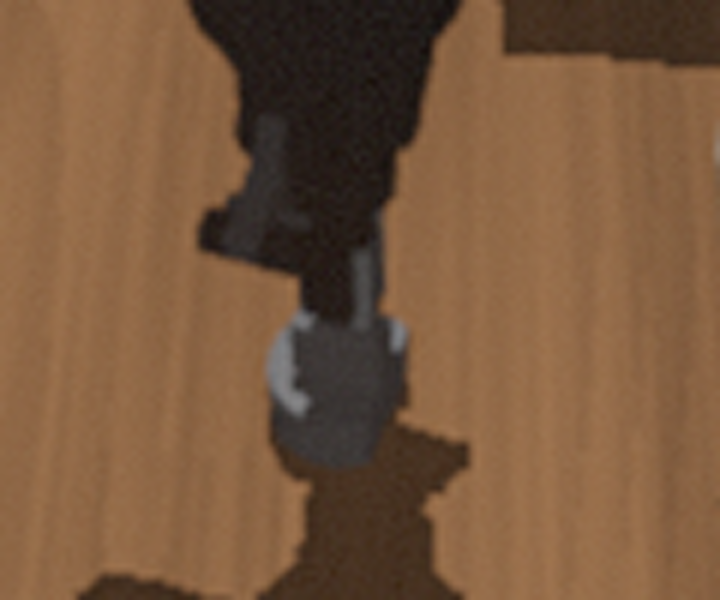

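The side crop shows the fingertips ending near (240,354), at the height of the bar's top and not at the skirt. So the real tips sit roughly 18 mm above the reported TCP. I open, go 14 mm lower and close gently, which also tests this: a stop at 44 mm would mean the skirt.

```bash
python3 -m crank '[[[0,0,0],[0,0,0],0.06],[[0,0,0],[0,0,0],0.06],[[0,0,0],[0,0,0],0.06],[[0,0,0],[0,0,0],0.06],[[0,0,0],[0,0,-0.007],0.06],[[0,0,0],[0,0,-0.014],0.06],[[0,0,0],[0,0,-0.014],0.06]]' 20;  python3 -m crank '[[[0,0,0],[0,0,0],0.045],[[0,0,0],[0,0,0],0.03],[[0,0,0],[0,0,0],0.02],[[0,0,0],[0,0,0],0.01],[[0,0,0],[0,0,0],0],[[0,0,0],[0,0,0],0],[[0,0,0],[0,0,0],0]]' 20
```

```text
clock: 10.15
tcp_pos: [0.5106, -0.2929, 0.0056]
tool_rot: [[0.934, -0.358, -0.003], [-0.358, -0.934, 0.002], [-0.003, -0.001, -1.0]]
contact_force: [-0.4, -0.6, -1.0]
gripper_width: 0.0602
gripper_force: 0.0
clock: 10.85
tcp_pos: [0.512, -0.2938, 0.0077]
tool_rot: [[0.934, -0.358, 0.001], [-0.358, -0.934, -0.0], [0.001, 0.0, -1.0]]
contact_force: [0.1, -0.3, 1.7]
gripper_width: 0.013
gripper_force: 23.3
```

Gripped: 13 mm, 23 N, so the offset is confirmed. I grip harder, lift and carry the knob to just before the shaft, turning about 15° on the way.

```bash
python3 -m crank '[[[0,0,0],[0,0,0],0],[[0,0,0],[0,0,0.03],0],[[0,0,0],[0,0,0.07],0],[[0,0,0],[0,0,0.12],0],[[0,0,0],[0,0,0.17],0],[[0,0,0],[0,0,0.22],0],[[0,0,0],[0.01,0.03,0.24],0],[[0,0,0],[0.02,0.08,0.24],0],[[0,0,0.1],[0.03,0.12,0.24],0],[[0,0,0.2],[0.04,0.16,0.24],0],[[0,0,0.26],[0.05,0.2,0.24],0],[[0,0,0.26],[0.055,0.24,0.24],0]]' 80; python3 -m crank '[[[0,0,0],[0,0.04,0],0],[[0,0,0],[0,0.08,0],0],[[0,0,0],[0,0.12,0],0],[[0,0,0],[0,0.145,0],0],[[0,0,0],[0,0.145,0],0],[[0,0,0],[0,0.145,0],0],[[0,0,0],[0,0.145,0],0]]'
python3 - <<'E'
from h import *
np.set_printoptions(precision=4,suppress=True)
w=r.get_image("wrist");t=r.get_image("top");sd=r.get_image("side");save(w,"wrist4.png");s=r.state();print(s["tcp_pos"],s["clock"],s["gripper_width"])
for q,z in dict(shaft_foot=.142,lock=.12,knob_flat=.2323).items():
    obs=[]
    for n,p in (("w",w),("t",t),("s",sd)):
        for m in r.mark_of(p,q)[:1]: obs.append((p,m["uv"]));print(q,n,round(m["score"],2),np.round(m["uv"],1),atz(p,m["uv"],z))
    if len(obs)>1: print(tri(obs))
k=r.masks_of(w,"lock")
if k: print(k[0]["score"],k[0]["rect"])
np.savez("w4.npz",**{a:w[a] for a in("image","K","eye","orientation")})
E
```

```text
clock: 12.05
tcp_pos: [0.5666, -0.0519, 0.2467]
tool_rot: [[0.994, -0.105, -0.001], [-0.105, -0.994, 0.0], [-0.001, -0.0, -1.0]]
contact_force: [0.2, -0.0, -0.6]
gripper_width: 0.0112
gripper_force: 78.6
clock: 12.75
tcp_pos: [0.5666, 0.0904, 0.247]
tool_rot: [[0.994, -0.107, -0.001], [-0.107, -0.994, -0.0], [-0.001, 0.001, -1.0]]
contact_force: [0.3, -0.3, -1.1]
gripper_width: 0.011
gripper_force: 78.6
[0.5668 0.0902 0.2473] 12.9 0.010790194703109535
shaft_foot w 0.88 [280.3  89.6] [0.6545 0.086  0.142 ]
shaft_foot s 0.47 [306.8 187.4] [0.6569 0.0719 0.142 ]
(array([0.6567, 0.086 , 0.1328]), [0.0016, 0.0016])
lock w 0.84 [282.8  96.9] [0.6499 0.0848 0.12  ]
lock t 0.49 [236.6 199.5] [0.6483 0.0892 0.12  ]
lock s 0.61 [300.9 194.9] [0.645  0.0754 0.12  ]
(array([0.6486, 0.0873, 0.1125]), [0.003, 0.0028, 0.0026])
knob_flat t 0.2 [260.4 238.5] [0.5567 0.035  0.2323]
knob_flat s 0.68 [270.2 145.6] [0.577  0.096  0.2323]
(array([0.5647, 0.0336, 0.2652]), [0.0111, 0.0111])
0.69 [254.1, 73.5, 308.9, 124.4]
```

View pics/wrist4.png

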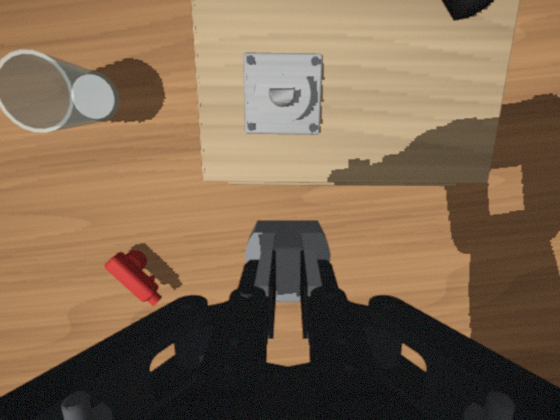

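The picture shows the plate at cols 244–322, rows 53–135, the shaft top at (281,95) with its flat upwards (+x), and the knob in the fingers with its flat at row 221. Now the precise numbers.

```bash
cat > m.py <<'E'
from h import *
np.set_printoptions(precision=4,suppress=True)
def plate(p,roi):
    l,t,R,b=roi;im=np.ascontiguousarray(p["image"]);hsv=cv2.cvtColor(im,cv2.COLOR_RGB2HSV)
    g=np.zeros(im.shape[:2],np.uint8);g[t:b,l:R]=(hsv[t:b,l:R,1]<60)*255
    g=cv2.morphologyEx(g,cv2.MORPH_CLOSE,np.ones((5,5)))
    c=max(cv2.findContours(g,cv2.RETR_EXTERNAL,cv2.CHAIN_APPROX_NONE)[0],key=cv2.contourArea)[:,0]
    W=np.array([atz(p,u,.126)[:2] for u in c])
    (cx,cy),sz,an=cv2.minAreaRect((W*1000).astype(np.float32))
    return cx/1000,cy/1000,sz,((an+45)%90)-45
def flatedge(p,tcp,cols,r0,r1,zf):
    im=np.ascontiguousarray(p["image"]);S=cv2.cvtColor(im,cv2.COLOR_RGB2HSV)[:,:,1].astype(float)
    out=[]
    for c in cols:
        rows=[k for k in range(r0,r1) if S[k,c]<80 and S[k+1,c]<80]
        if rows: out.append(atz(p,(c,rows[0]-.5),zf)[:2])
    return np.array(out)
E
python3 - <<'E'
from m import *
p=np.load("w4.npz");s=r.state();T=s["tcp_pos"];x=s["tool_rot"][:2,0];y=s["tool_rot"][:2,1]
print("plate",plate(p,(225,35,340,150)),"toolyaw",np.degrees(np.arctan2(x[1],x[0])),T)
e=flatedge(p,T,range(266,312,4),205,240,T[2]-.0077)-T[:2]
print("flat x,y in tool",np.c_[e@x,e@y].T)
# shaft top flat edge and shaft silhouette: saturation/gray profile
g=p["image"].mean(2);print(np.round(g[82:108,268:298:3]).astype(int))
E
```

```text
plate (0.651584716796875, 0.08503792572021485, (64.19698333740234, 63.55333709716797), -6.9345703125) toolyaw -6.088042477956825 [0.5667 0.0913 0.2474]
flat x,y in tool [[ 0.0132  0.0132  0.0132  0.0132  0.0132  0.0132  0.0132  0.0132  0.0132
   0.0132  0.0132  0.0132]
 [-0.0105 -0.0083 -0.006  -0.0038 -0.0016  0.0006  0.0028  0.0051  0.0073
   0.0095  0.0117  0.014 ]]
[[184 184 185 184 185 182 183 183 183 183]
 [186 187 185 186 186 186 185 183 184 183]
 [189 188 188 187 186 187 187 187 185 184]
 [190 189 186 189 189 188 189 190 187 189]
 [189 190 190 190 190 190 190 189 186 187]
 [186 178 177 181 178 179 180 178 174 175]
 [181 126 123 124 121 138 126 127 127 168]
 [182 101 102 104 106 116 118 127 133 159]
 [174 119 124 135 144 147 156 165 170 120]
 [174 128 135 146 154 166 171 180 180  98]
 [173 140 140 149 158 168 176 181 178  93]
 [173 151 148 154 163 173 178 182 177  90]
 [173 154 152 159 169 177 182 182 175  89]
 [177 151 159 167 174 180 182 179 168  86]
 [178 150 165 171 178 181 180 180 164  87]
 [178 149 170 176 180 181 181 180 158  91]
 [181 142 174 180 182 182 175 172 144  93]
 [184 142 181 181 178 172 165 160 113  95]
 [185 147 171 175 168 163 158 147  87  95]
 [182 165 148 160 161 154 153 138  85  91]
 [185 178 130 147 143 134 141 117  86 124]
 [184 184 138 128 128 116 115  85  91 172]
 [186 184 158 119 117 106  90  80  92 182]
 [184 184 178 127 109  94  83 112 123 180]
 [184 185 185 162 131 119 125 163 171 183]
 [186 186 184 182 174 171 173 182 182 181]]
```

```bash
python3 - <<'E'
from m import *
p=np.load("w4.npz");x=np.array([np.cos(-.12),np.sin(-.12)])
a,b=atz(p,(282,87.5),.152)[:2],atz(p,(281,106.5),.148)[:2];print(a,a-.0035*x,b,b+.01*x)
for c in (269.5,294): print(atz(p,(c,94),.152)[:2])
E
```

```text
[0.6552 0.0844] [0.6517 0.0848] [0.6419 0.0867] [0.6518 0.0855]
[0.6516 0.0942]
[0.6497 0.076 ]
```

Both estimates agree: shaft axis at (0.6517, 0.0850), yaw -6.9°. I move the knob to just above the shaft.

```bash
python3 -m crank '[[[0,0,-0.014],[0.03,-0.002,0],0],[[0,0,-0.014],[0.06,-0.004,0],0],[[0,0,-0.014],[0.08,-0.0055,-0.02],0],[[0,0,-0.014],[0.0858,-0.0057,-0.05],0],[[0,0,-0.014],[0.0858,-0.0057,-0.069],0],[[0,0,-0.014],[0.0858,-0.0057,-0.069],0],[[0,0,-0.014],[0.0858,-0.0057,-0.069],0],[[0,0,-0.014],[0.0858,-0.0057,-0.069],0]]'
python3 - <<'E'
from m import *
w=r.get_image("wrist");t=r.get_image("top");sd=r.get_image("side");s=r.state();print(s["tcp_pos"],np.arctan2(s["tool_rot"][1,0],s["tool_rot"][0,0]),s["clock"],s["gripper_width"])
try: print(plate(w,(200,120,370,330)))
except Exception as e: print(e)
for q in("knob_foot","knob_center"):
    for n,p in (("s",sd),("t",t)):
        for m in r.mark_of(p,q)[:1]: print(q,n,round(m["score"],2),np.round(m["uv"],1),proj(p,s["tcp_pos"]+[0,0,-.0077+.02*(q=="knob_center")]))
E
```

```text
clock: 14.2
tcp_pos: [0.6535, 0.0858, 0.1806]
tool_rot: [[0.993, -0.12, 0.003], [-0.12, -0.993, 0.0], [0.003, -0.001, -1.0]]
contact_force: [-0.4, -0.2, 0.1]
gripper_width: 0.0106
gripper_force: 78.6
[0.6533 0.0857 0.1805] -0.12011187537814443 14.35 0.01044497749497892
(0.6238619995117187, 0.091094482421875, (131.53941345214844, 121.97270965576172), -6.85870361328125)
knob_foot s 0.85 [303.1 169.8] [305.3341 172.0365]
knob_foot t 0.59 [231.9 191.1] [235.4989 192.2441]
knob_center s 0.59 [306.2 165.6] [305.7275 164.0795]
knob_center t 0.49 [235.7 190.9] [234.3658 190.2949]
```

```bash
python3 -m crank '[[[0,0,0],[-0.0009,-0.0009,-0.008],0],[[0,0,0],[-0.0009,-0.0009,-0.016],0],[[0,0,0],[-0.0009,-0.0009,-0.016],0],[[0,0,0],[-0.0009,-0.0009,-0.016],0]]'; python3 -m crank '[[[0,0,0],[0,0,-0.0015],0],[[0,0,0],[0,0,-0.003],0],[[0,0,0],[0,0,-0.003],0]]'; python3 -m crank '[[[0,0,0],[0,0,-0.0015],0],[[0,0,0],[0,0,-0.003],0],[[0,0,0],[0,0,-0.003],0]]'
```

```text
clock: 14.95
tcp_pos: [0.6511, 0.0847, 0.1615]
tool_rot: [[0.993, -0.12, -0.002], [-0.12, -0.993, -0.0], [-0.002, 0.0, -1.0]]
contact_force: [-0.1, -0.6, -0.7]
gripper_width: 0.0111
gripper_force: 78.6
clock: 15.25
tcp_pos: [0.6515, 0.0847, 0.1592]
tool_rot: [[0.993, -0.12, -0.0], [-0.12, -0.993, -0.0], [-0.0, 0.0, -1.0]]
contact_force: [0.7, 0.1, -0.9]
gripper_width: 0.0113
gripper_force: 78.6
clock: 15.55
tcp_pos: [0.6515, 0.0847, 0.1561]
tool_rot: [[0.993, -0.12, -0.0], [-0.12, -0.993, 0.0], [-0.0, 0.0, -1.0]]
contact_force: [-0.8, 0.1, -0.3]
gripper_width: 0.0109
gripper_force: 78.6
```

The knob is already about 7 mm onto the shaft without force, so it fits. I continue down.

```bash
python3 -m crank '[[[0,0,0],[0,0,-0.002],0],[[0,0,0],[0,0,-0.004],0],[[0,0,0],[0,0,-0.005],0],[[0,0,0],[0,0,-0.005],0]]'; python3 -m crank '[[[0,0,0],[0,0,-0.0015],0],[[0,0,0],[0,0,-0.003],0],[[0,0,0],[0,0,-0.003],0]]';python3 -m crank '[[[0,0,0],[0,0,-0.0015],0],[[0,0,0],[0,0,-0.003],0],[[0,0,0],[0,0,-0.003],0]]'
```

```text
clock: 15.95
tcp_pos: [0.6515, 0.0848, 0.1511]
tool_rot: [[0.993, -0.12, -0.0], [-0.12, -0.993, 0.0], [-0.0, -0.0, -1.0]]
contact_force: [0.5, -0.8, -0.7]
gripper_width: 0.011
gripper_force: 78.6
clock: 16.25
tcp_pos: [0.652, 0.0848, 0.1492]
tool_rot: [[0.993, -0.12, 0.001], [-0.12, -0.993, 0.0], [0.001, -0.0, -1.0]]
contact_force: [-0.9, 0.9, 4.0]
gripper_width: 0.0111
gripper_force: 79.1
clock: 16.55
tcp_pos: [0.652, 0.0848, 0.1462]
tool_rot: [[0.993, -0.12, 0.001], [-0.12, -0.993, 0.0], [0.001, -0.0, -1.0]]
contact_force: [-1.0, 0.2, 5.7]
gripper_width: 0.011
gripper_force: 79.4
```

```bash
python3 -m crank '[[[0,0,0],[0,0,-0.0015],0],[[0,0,0],[0,0,-0.003],0],[[0,0,0],[0,0,-0.0045],0],[[0,0,0],[0,0,-0.0045],0]]'; python3 -m crank '[[[0,0,0],[0,0,-0.001],0],[[0,0,0],[0,0,-0.002],0],[[0,0,0],[0,0,-0.002],0]]';python3 -m crank '[[[0,0,0],[0,0,-0.0005],0],[[0,0,0],[0,0,-0.001],0],[[0,0,0],[0,0,-0.001],0]]'
```

```text
clock: 16.95
tcp_pos: [0.6521, 0.0849, 0.1425]
tool_rot: [[0.993, -0.12, 0.001], [-0.12, -0.993, 0.0], [0.001, -0.0, -1.0]]
contact_force: [-3.1, 1.2, 8.9]
gripper_width: 0.0105
gripper_force: 79.8
clock: 17.25
tcp_pos: [0.6522, 0.0848, 0.141]
tool_rot: [[0.993, -0.12, 0.002], [-0.12, -0.993, 0.0], [0.002, -0.0, -1.0]]
contact_force: [-3.7, 0.7, 9.7]
gripper_width: 0.0109
gripper_force: 79.9
clock: 17.55
tcp_pos: [0.6523, 0.0849, 0.1403]
tool_rot: [[0.993, -0.12, 0.002], [-0.12, -0.993, 0.0], [0.002, -0.0, -1.0]]
contact_force: [-4.3, 0.4, 10.2]
gripper_width: 0.0115
gripper_force: 80.0
```

```bash
python3 -m crank '[[[0,0,0],[-0.0003,0,-0.0005],0],[[0,0,0],[-0.0005,0,-0.001],0],[[0,0,0],[-0.0005,0,-0.001],0]]'; python3 -m crank '[[[0,0,0],[0,0,-0.0005],0],[[0,0,0],[0,0,-0.001],0],[[0,0,0],[0,0,-0.001],0]]';python3 -m crank '[[[0,0,0],[0,0,-0.0005],0],[[0,0,0],[0,0,-0.001],0],[[0,0,0],[0,0,-0.001],0]]'
```

```text
clock: 17.85
tcp_pos: [0.6522, 0.0848, 0.1399]
tool_rot: [[0.993, -0.12, 0.003], [-0.12, -0.993, 0.0], [0.003, -0.001, -1.0]]
contact_force: [-4.0, 0.2, 11.4]
gripper_width: 0.0108
gripper_force: 80.1
clock: 18.15
tcp_pos: [0.6524, 0.0849, 0.1398]
tool_rot: [[0.993, -0.12, 0.003], [-0.12, -0.993, 0.0], [0.003, -0.001, -1.0]]
contact_force: [-5.4, 0.5, 14.6]
gripper_width: 0.0111
gripper_force: 80.5
clock: 18.45
tcp_pos: [0.6525, 0.0849, 0.1398]
tool_rot: [[0.993, -0.12, 0.004], [-0.12, -0.993, 0.0], [0.004, -0.001, -1.0]]
contact_force: [-6.8, 0.1, 18.6]
gripper_width: 0.0108
gripper_force: 80.8
```

The stop was reached at z 0.1398, right where predicted, with 18.6 N against the spring's 12 N. I make a last check with the side camera.

```bash
python3 -m crank '[[[0,0,0],[0,0,-0.0005],0],[[0,0,0],[0,0,-0.0005],0],[[0,0,0],[0,0,-0.0005],0]]'; python3 - <<'E'
from h import *
p=r.get_image("side")
for q,X in dict(knob_foot=[.6517,.085,.132],shaft_foot=[.6517,.085,.132],drawer_lip=[.5595,.0327,.104],nozzle=[.4625,.3015,0],tumbler_b=[.657,-.287,0],toe_cap=[.7238,-.0677,.12]).items():
    for m in r.mark_of(p,q)[:1]: print(q,round(m["score"],2),np.round(m["uv"],1),np.round(proj(p,X),1))
im=cv2.cvtColor(np.ascontiguousarray(p["image"][120:310,190:400]),cv2.COLOR_RGB2BGR)
cv2.imwrite("pics/fin.png",cv2.resize(im,None,fx=3,fy=3,interpolation=cv2.INTER_CUBIC))
E
```

```text
clock: 18.75
tcp_pos: [0.6525, 0.0849, 0.1398]
tool_rot: [[0.993, -0.12, 0.004], [-0.12, -0.993, 0.0], [0.004, -0.001, -1.0]]
contact_force: [-7.7, -0.2, 19.9]
gripper_width: 0.0111
gripper_force: 81.0
knob_foot 0.69 [304.2 185.7] [303.8 188. ]
shaft_foot 0.53 [307.  188.7] [303.8 188. ]
drawer_lip 0.65 [263. 210.] [262.3 212.3]
nozzle 0.57 [229.1 187.5] [225.6 185.3]
tumbler_b 0.78 [315.2 364.1] [317.9 363. ]
toe_cap 0.92 [342.2 235.8] [344.7 234.6]
```

View pics/fin.png

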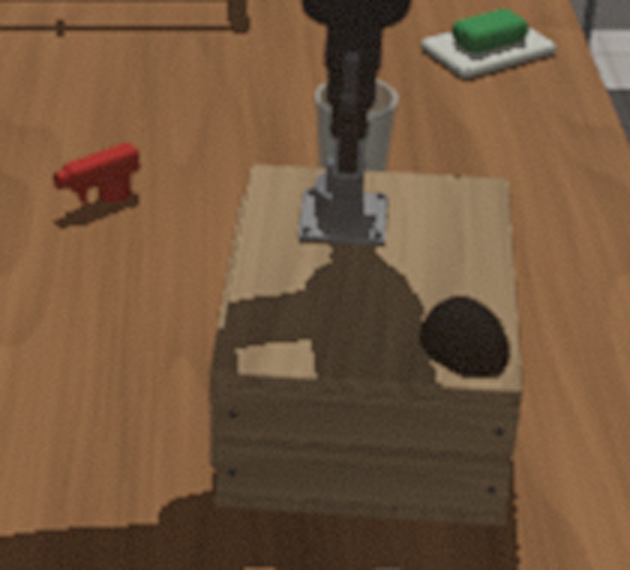

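The picture shows the knob pressed down just above the plate (crop 345,210), the drawer shut, and the nozzle, toe cap and rear tumbler where they stood. I hand the job in.

```bash
python3 -c "
from cell import r
print(r.job_done())"
```

```text
the job is handed in; nothing more can be done
None
```

I handed the job in at about 19 s: the drawer is shut on the pick, the knob is fully home on the D-shaft and held at the bottom of the spring with about 20 N, and the nozzle, toe cap and tumblers were not touched.

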